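Charge the glaze mill with grinding pieces

ROBOT

A 6-joint arm with a two-finger parallel gripper is mounted at the origin on the work surface. World frame = base frame: x ahead of the robot, y to its left, z up, the work surface at z = 0. Lengths are in mm, angles in rad, forces in N, time in s.
With the tool pointing down it reaches from about 350 to 775 mm from the base axis. Payload 7.3 kg.
Tool frame: the origin (TCP) lies at the very end of the fingers, on their centre line; the grasp point (between the pads) lies grip_point_offset behind it (grip_point_offset is the distance from the TCP to the grasp point, in mm); x points along the fingers, z is the direction in which the jaws open and shut, and the axes are right-handed (so a half turn about x gives the same grasp; the last joint's range is limited). The gripper opens to 92 mm and grips with 3 to 60 N. Pads are 19 mm wide; open, the fingers measure 130 mm over their backs; the gripper's body (75 mm by 190 mm) begins 47 mm behind the grasp point.
Start: joints at [-1.309, 0.342, 1.524, -0, 1.275, -0.146], TCP at [208.234, -481.958, 226.741] pointing down, gripper open.
Joint ranges: [-2.53, 2.53], [-0.77, 2.02], [0.04, 2.7], [-1, 4.14], [0.28, 2.66], [-3.11, 3.11]. Speed limits (rad/s): [2.57, 2.57, 3.14, 3.14, 3.14, 3.14].

INTERFACE

Orientations are given as [roll, pitch, yaw] about the fixed x, y, z axes, in that order (R = Rz(yaw) Ry(pitch) Rx(roll)).
In Python, from plant import * gives the robot as it stands.
- The arm moves only by the tool send_rows, never from a script. Its argument "series" is text: rows parted by semicolons, each of 5 numbers parted by spaces: the gripper's target within -1 to 1 (fully open at 1, half-way at 0, shut at -1), then the shift along the tool's x, y, z in units of 30 mm (1.0 is 30 mm), then the turn about the tool's x in units of 5 degrees (1.0 is 5 degrees). A call has 1 to 8 rows; each row is the pose to reach, as a shift and turn from the pose commanded when the call began, along the tool's axes at that moment; what a row does not reach only later rows make up. A row lasts 1/8 s, in which the tool goes at most 62.5 mm and 10.7 degrees, less where a joint would pass 70% of its speed; a pose out of reach is approached as far as the arm can. A call with a gripper value outside its range is refused whole. The fingers move at their own pace and stop on an object; the grip force is fixed at half the most. Time passes only in rows, so rows that repeat a pose let the fingers close. It gives the time, the measured TCP pose, the force and the opening at its end, in the units of the state.
- get_obs(): the state, without advancing time (a new reading comes with each control period).
- capture(name): name is "side" or "top"; returns a dict with "pixels" (420x560x3 uint8, red, green, blue), "mtx" (3x3 intrinsics, pixels), "k1" (the pictures are not rectified: a ray, as slopes to the right and down, at radius r is drawn at 1 + k1 r^2 times it, then the intrinsics apply), "R" (3x3) and "t" (3): a world point X has camera coordinates R X + t. Camera axes: x right, y down, z forward; pixel columns grow to the right and rows downward; lengths in mm; the calibration is good to about 2 mm. A picture is of the moment at which its call begins. There is no depth.
- close_job(): hands the job in, once; it reports no verdict.
Trained networks look in a picture, given as the dict that the camera call returned (one of the last four; its "shot" number tells which), for a name from the list of things; names that differ only in an ending like _2 or _b are one class to them, and where a whole thing is asked for, a point or a joint stands for the part that bears it (a point fixed in the world has none). Each returns a list of dicts, best first, with "score" (0 to 1); they miss things now and then, are a little off and sometimes report something else, mostly with a low value. They report only what shows in the picture. A call takes as long as a camera call.
- cut_out(picture, thing): "pixels" (420x560 bool, what is visible of it).
- place_of(picture, thing): "point" ([x, y, z] in mm, in world coordinates, good to about 4 mm: a listed point, or the origin of a listed thing).
The state is a dict: "time": time; "joint_positions": joint angles; "dq": joint speeds; "tau": joint torques, N m; "tool_pos": TCP position; "tcp_rot": TCP orientation; "contact_force": force on the tool from outside, world axes, zero at the start; "moment": the same for the moment, N m; "grip_width": finger opening in mm.
Only numpy, scipy, OpenCV 4.12 (cv2) and the standard library are available. Lean on these libraries where they do the work, as an engineer would, in place of code of your own. Each camera call takes 0.05 s, during which the arm holds its last target.

TASK

Load the glaze mill: unscrew the red lock knob until the lid is free (nobody knows whether its thread is right- or left-hand, so try gently which way gives) and slide the dust lid fully open, then drop every white grinding piece on the bench through the funnel into the well. When all are down, slide the lid fully shut and turn the knob back until it is tight, leaving the tumbler, the bowl and the sponge where they are.

Things in the scene. Friction and masses are not known exactly. Their poses are not given: they have to be found in the camera images.
- charger: fixed blue media charger of a bench glaze mill; origin on the table under the hopper's centre, z up. Square hopper 104 x 104 mm, rim at z 190 mm; a blue drive housing of the same width and height runs on to y = -170 mm. A grey lock pedestal, 56 mm wide in y, stands at x = -125 to -52 mm, top at z 208 mm, and carries the knob at x = -85 mm, y = 0.
- knob (a joint): lock screw of the lid, vertical axis, rad, positive anticlockwise from above. Starts within 0.1 of 0. Thread of unknown hand, new each start: one way it goes at most 0.3 rad, then stops dead (tight); the other way it turns on, with 0.1 N m friction, to an end stop at 1.6. Lid free beyond 1.0 either way; tight within 0.3 of 0. Keeps its height, stays where left.
- knob_top (a point): centre of the top of the round red knob, on its axis, 244 mm above the table. Upright cylinder, diameter 36 mm, 30 mm tall, on a dark disc of radius 24 mm (its top 214 mm above the table). The frame turns with the knob; a white stripe on its top runs from the centre along the frame's -x, which at joint 0 is the charger's -x.
- lid (a joint): sliding dust lid of the funnel, m: 0 shut over the funnel; it opens along the charger's -y onto the drive housing, to its stop at 0.116. About 1.5 N of friction, stays where it is left; held by the lock screw while that is tight.
- lid_handle (a point): top centre of the lid's upright black round handle (diameter 18 mm, 36 mm tall, its top 233 mm above the table), in the middle of the aluminium lid plate (104 x 104 x 5 mm); axes as the charger's
- mouth (a point): centre of the funnel's mouth at rim height (190 mm above the table); axes as the charger's. Under it a square steel funnel narrows from 92 mm at the rim to 30 mm at 135 mm above the table and opens into a narrow square well 30 x 30 mm, straight below, its floor 10 mm above the table.
- board: fixed wooden board 260 x 240 x 5 mm on which the pieces start; origin at its underside's centre
- tumbler: red tumbler, 72 mm wide, 120 mm tall, bystander; origin at underside
- bowl: terracotta bowl, 110 mm wide, 50 mm tall, bystander; origin at underside
- sponge: yellow sponge block 60 x 80 x 40 mm, bystander; origin at underside
- piece1: white ceramic grinding piece, hexagonal prism 18 mm across flats (20.8 mm across corners) and 16 mm tall, 18 g; origin at its centre, z along the prism's axis (it starts standing, z up), the flats face along x and every 60 deg from it. Three to five of the six are present.
- piece2: white ceramic grinding piece, hexagonal prism 18 mm across flats (20.8 mm across corners) and 16 mm tall, 18 g; origin at its centre, z along the prism's axis (it starts standing, z up), the flats face along x and every 60 deg from it. Three to five of the six are present.
- piece3: white ceramic grinding piece, hexagonal prism 18 mm across flats (20.8 mm across corners) and 16 mm tall, 18 g; origin at its centre, z along the prism's axis (it starts standing, z up), the flats face along x and every 60 deg from it. Three to five of the six are present.
- piece4: white ceramic grinding piece, hexagonal prism 18 mm across flats (20.8 mm across corners) and 16 mm tall, 18 g; origin at its centre, z along the prism's axis (it starts standing, z up), the flats face along x and every 60 deg from it. Three to five of the six are present.
- piece5: white ceramic grinding piece, hexagonal prism 18 mm across flats (20.8 mm across corners) and 16 mm tall, 18 g; origin at its centre, z along the prism's axis (it starts standing, z up), the flats face along x and every 60 deg from it. Three to five of the six are present.
- piece6: white ceramic grinding piece, hexagonal prism 18 mm across flats (20.8 mm across corners) and 16 mm tall, 18 g; origin at its centre, z along the prism's axis (it starts standing, z up), the flats face along x and every 60 deg from it. Three to five of the six are present.

How it is judged:
By the outcome, as a careful person would: the job done as asked, in the order asked, and still so for the second after the job is handed in, with the robot touching nothing.
Of piece1, piece2, piece3, piece4, piece5, piece6 only 3 to 5 are there at a start; the rules pass over those that are not, and their reading is None.
At some moment in a run one of piece1, piece2, piece3, piece4, piece5, piece6 may be knocked a few centimetres aside while the robot is not near it.
Once in a run the grip may slacken for a moment while it holds something.
It also fails if it takes over 210 s, if anything falls off the work surface, if the arm or the gripper's body presses on something with over 40 N, if the wrist force passes 120 N, or if a joint passes its speed limit or range.

## Working session

There is one attempt and no reset: what is moved stays moved. The work goes in short steps, Python scripts to look and compute and a tool call to move; the robot and the scene stay as the last step left them, time stands still between calls to the robot, and variables do not carry over. Pictures are saved under pics/ and viewed, and the job is handed in when it is done.

Besides the shell and the picture viewer there is one more tool, called in YAML: its name, and indented under it one key for each argument. send_rows: Moves the arm, as the interface text tells. Its arguments: {"type":"object","properties":{"series":{"type":"string"}},"required":["series"]}

```bash
ls -la; mkdir -p pics; python3 - <<'E'
from plant import *
import cv2
o=get_obs();print(o)
for n in("side","top"):
    c=capture(n);cv2.imwrite(f"pics/{n}0.png",c["pixels"][:,:,::-1]);print(n,c["mtx"],c["k1"],c["R"],c["t"],c["shot"])
    for th in("charger","knob_top","lid_handle","mouth","board","tumbler","bowl","sponge","piece1"):
        print(th,[(round(d["score"],2),[round(float(v)) for v in d["point"]]) for d in place_of(c,th)])
E
```

```text
total 12
drwxr-xr-x  3 agent agent 4096 Dec  6 15:19 .
drwxr-xr-x 23 root  root  4096 Dec  6 15:19 ..
drwxr-xr-x  2 agent agent 4096 Dec  6 15:19 pics
{'time': 0.0, 'joint_positions': array([-1.30901831e+00,  3.42716871e-01,  1.52500901e+00, -1.73077072e-05,
        1.27541645e+00, -1.45990772e-01]), 'dq': array([ 0.00092444,  0.00175051, -0.00184457, -0.00042554, -0.00042564,
       -0.00122817]), 'tau': array([ 8.06163916e-04, -4.31237125e+01, -2.44215292e+01,  7.19665736e-02,
        5.59730467e-02, -1.35952723e-04]), 'tool_pos': array([ 208.10776973, -481.54503402,  226.05080466]), 'tcp_rot': array([3.00628133, 1.56924656, 1.84325885]), 'contact_force': array([ 0.38305441, -0.17292258,  0.63583544]), 'moment': array([-0.01260586,  0.03967848, -0.00891507]), 'grip_width': 91.90510415913342}
side [[398.18427842   0.         283.38549896]
 [  0.         398.18427842 206.41676097]
 [  0.           0.           1.        ]] 0.016771175877834214 [[-0.98832756 -0.15118211 -0.01877797]
 [-0.10084675  0.74163992 -0.6631743 ]
 [ 0.11418658 -0.65353974 -0.7482294 ]] [ 444.54344887  178.3704
[... 375 characters left out ...]
, 326, 17])]
top [[525.65992144   0.         279.15489437]
 [  0.         525.65992144 212.09032236]
 [  0.           0.           1.        ]] -0.0625347059422405 [[ 0.01959593 -0.99980324 -0.00307958]
 [-0.97987664 -0.01859323 -0.19873616]
 [ 0.19863979  0.00691203 -0.98004819]] [ -33.24542573  507.46458678 1447.51402757] 2
charger [(0.68, [618, -94, 2])]
knob_top [(0.68, [531, -112, 244])]
lid_handle [(0.78, [613, -88, 235])]
mouth [(0.94, [616, -97, 192])]
board [(0.86, [498, 274, -2])]
tumbler [(0.82, [334, -373, -1])]
bowl [(0.73, [531, -113, 240])]
sponge []
piece1 [(0.61, [505, 210, 10]), (0.61, [612, -90, 233]), (0.54, [485, 326, 13]), (0.45, [430, 213, 13]), (0.38, [576, 338, 11])]
```

View pics/side0.png

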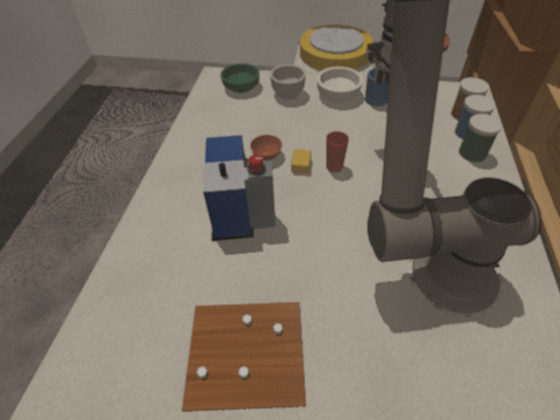

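View pics/top0.png

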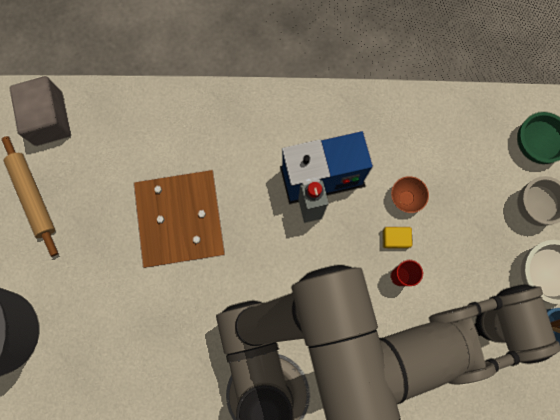

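```bash
cat > h.py <<'E'
from plant import *
import numpy as np, cv2
from scipy.spatial.transform import Rotation as Ro
def ray(c,uv):
    K=np.array(c["mtx"]);p=(np.array(uv,float)-K[:2,2])/K[0,0]
    rd=np.linalg.norm(p);r=rd
    for _ in range(20): r=rd/(1+c["k1"]*r*r)
    s=p*(r/rd) if rd>0 else p
    R=np.array(c["R"]);t=np.array(c["t"])
    return -R.T@t, R.T@np.array([s[0],s[1],1.])
def atz(c,uv,z):
    o,d=ray(c,uv);return o+d*(z-o[2])/d[2]
def proj(c,X):
    p=np.array(c["R"])@np.array(X,float)+np.array(c["t"]);s=p[:2]/p[2];s=s*(1+c["k1"]*(s@s))
    K=np.array(c["mtx"]);return K[:2,:2]@s+K[:2,2]
def blobs(mask,mina=8):
    n,l,st,ce=cv2.connectedComponentsWithStats(mask.astype(np.uint8))
    return [(st[i,4],ce[i],st[i,:4]) for i in range(1,n) if st[i,4]>=mina]
def snap(n,tag):
    c=capture(n);cv2.imwrite(f"pics/{tag}.png",c["pixels"][:,:,::-1]);return c
def crop(c,tag,center,half=60,k=5):
    u,v=[int(x) for x in center];im=c["pixels"][max(0,v-half):v+half,max(0,u-half):u+half,::-1]
    cv2.imwrite(f"pics/{tag}.png",cv2.resize(im,None,fx=k,fy=k,interpolation=cv2.INTER_CUBIC))
def tool():
    o=get_obs();R=Ro.from_euler("xyz",o["tcp_rot"]).as_matrix();return o,R
def jaw(R): return np.degrees(np.arctan2(R[1,2],R[0,2]))
def plan(p,jawdeg=None):
    o,R=tool();d=R.T@(np.array(p,float)-o["tool_pos"])/30
    t=0
    if jawdeg is not None:
        # turn about tool x (down): positive lowers world yaw
        t=-(((jawdeg-jaw(R))+90)%180-90)/5
    print("t%.2f pos"%o["time"],o["tool_pos"].round(1),"jaw %.1f"%jaw(R),"q6 %.2f"%o["joint_positions"][5],"w %.1f"%o["grip_width"],"=> shift",d.round(3),"turn %.2f"%t)
E
python3 - <<'E'
from h import *
print(grip_point_offset)
for n in("side","top"):
    c=capture(n);im=c["pixels"].astype(int);r,g,b=im[...,0],im[...,1],im[...,2]
    m=(r>150)&(g<80)&(b<80)
    for a,ce,bb in blobs(m): print(n,"red",a,ce.round(1),bb,atz(c,ce,244)[:2].round(1))
    m=(im.min(2)>150)
    for a,ce,bb in blobs(m): 
        if a<200: print(n,"white",a,ce.round(1),bb,"z15",atz(c,ce,15)[:2].round(1))
    pk=proj(c,[532,-111,244]);crop(c,f"knob_{n}",pk)
    m=cut_out(c,"lid_handle")
    if m: print("lid",m[0]["score"],[ (a,ce.round(1),bb) for a,ce,bb in blobs(m[0]["pixels"])])
o,R=tool();print(R.round(3))
plan([532,-111,280],0)
E
```

```text
18.8
side white 54 [342.5  83.5] [337  79  13  11] z15 [ 337.1 -855.8]
side white 36 [246.6 318.2] [244 315   7   7] z15 [507.5 201.9]
side white 41 [277.3 327.1] [274 324   8   7] z15 [431.3 213.5]
side white 51 [201.4 371. ] [198 367   8   9] z15 [579.3 336.2]
side white 49 [243. 371.] [240 367   7   9] z15 [489.1 323.2]
lid 0.76 [(np.int32(1180), array([224.4, 175.6]), array([203, 161,  45,  30], dtype=int32))]
top red 100 [314.6 187.1] [309 182  12  12] [ 534.4 -112.1]
top red 28 [406.6 194.2] [401 192  12   7] [ 520.4 -342.5]
top white 9 [424.3 149. ] [422 147   5   5] z15 [ 717.2 -456. ]
top white 8 [428.5 149.5] [428 148   2   4] z15 [ 715.9 -468.6]
top white 8 [279.9 157.9] [279 155   2   7] z15 [680.4 -22.1]
top white 12 [556.2 163.2] [553 162   7   4] z15 [ 682.1 -859.3]
top white 22 [157.1 188.7] [155 186   5   6] z15 [579.1 339.2]
top white 25 [201.3 213.1] [199 211   6   6] z15 [507.9 204.4]
top white 23 [159.7 218.7] [157 216   6   6] z15 [488.8 325.8]
top white 23 [196.  238.8] [194 237   5   5] z15 [431.7 216.1]
top white 11 [295.1 279.9] [292 278   6   4] z15 [319.1 -72.4]
lid 0.82 [(np.int32(1512), array([306. , 162.6]), array([283, 140,  46,  45], dtype=int32))]
[[ 0.     0.918  0.397]
 [-0.     0.397 -0.918]
 [-1.    -0.     0.   ]]
t1.20 pos [ 208.2 -482.   226.7] jaw -66.6 q6 -0.15 w 92.2 => shift [-1.777 14.811 -7.072] turn -13.33
```

View knobs.

View pics/knob_top.png

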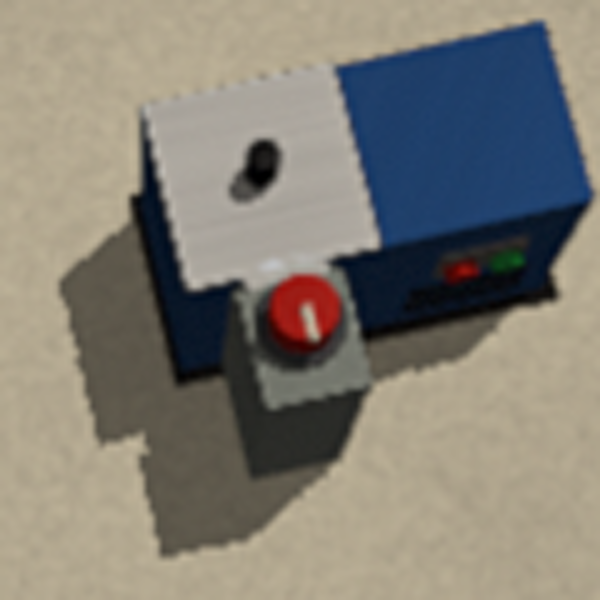

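View pics/knob_side.png

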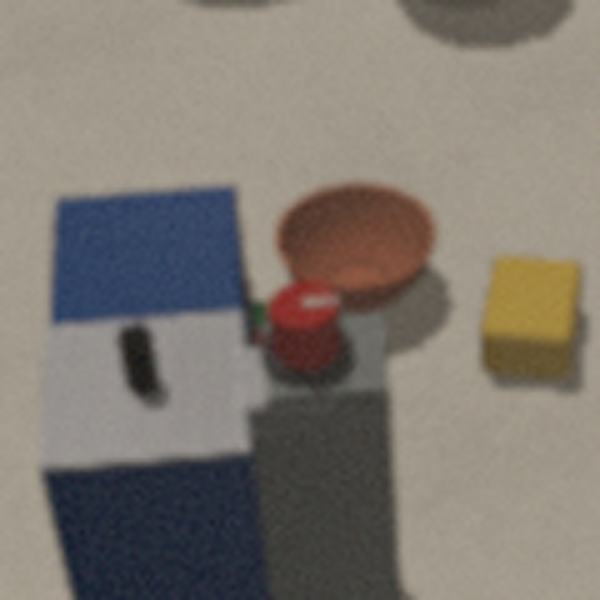

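```bash
python3 - <<'E'
from h import *
# lid plate corners fit, using top cam mask; red knob via both
import numpy as np
for n in("top","side"):
    c=capture(n)
    m=cut_out(c,"lid_handle")[0]["pixels"].astype(np.uint8)
    cnt=max(cv2.findContours(m,0,2)[0],key=cv2.contourArea)
    P=np.array([atz(c,p[0],197)[:2] for p in cnt],np.float32)
    print(n,cv2.minAreaRect(P))
    hsv=cv2.cvtColor(c["pixels"],cv2.COLOR_RGB2HSV).astype(int)
    r=((hsv[...,0]<8)|(hsv[...,0]>172))&(hsv[...,1]>150)&(hsv[...,2]>70)
    pk=proj(c,[532,-111,235]);yy,xx=np.mgrid[:420,:560];r&=(np.hypot(xx-pk[0],yy-pk[1])<16)
    for a,ce,bb in blobs(r):print(a,ce,bb,atz(c,ce,236)[:2])
    k=cut_out(c,"knob_top")
    if k:
      for a,ce,bb in blobs(k[0]["pixels"]):print("cut",a,ce,bb,atz(c,ce,236)[:2])
E
```

```text
top ((610.4602661132812, -92.2878646850586), (111.83108520507812, 105.54227447509766), 14.218851089477539)
131 [314.34351145 188.03053435] [308 182  14  14] [ 533.90066685 -112.03211734]
cut 266 [313.98120301 190.98496241] [305 182  19  19] [ 526.23710327 -111.16725685]
side ((611.6536865234375, -91.07133483886719), (114.2137222290039, 113.54603576660156), 13.820028305053711)
72 [254.56944444 159.26388889] [249 154  13  10] [ 536.04932535 -115.821344  ]
cut 305 [256.07868852 165.17704918] [248 154  18  22] [528.02038267 -94.91801522]
```

```bash
python3 - <<'E'
from h import *
from scipy.optimize import least_squares
ct=capture("top");cs=capture("side")
T={"lid":[(145,105),(335,65),(380,248),(188,290)],"h":[(545,22),(590,197)]}
S={"lid":[(52,325),(242,312),(250,455),(43,470)],"h":[(57,200),(236,188)]}
# world model coords in charger frame
mT=[(52,52,197),(52,-52,197),(-52,-52,197),(-52,52,197),(52,-170,190),(-52,-170,190)]
mS=[(52,-52,197),(-52,-52,197),(-52,52,197),(52,52,197),(52,-170,190),(-52,-170,190)]
def uv(c,L):
    p=proj(c,[532,-111,244]);o=np.array([int(p[0])-60,int(p[1])-60])
    return [(np.array(q)+.5)/5-.5+o for q in L["lid"]+L["h"]]
def res(p,which=(0,1),full=False):
    x,y,a=p;ca,sa=np.cos(a),np.sin(a);r=[]
    for i,(c,m,L) in enumerate(((ct,mT,T),(cs,mS,S))):
        if i not in which: continue
        for X,q in zip(m,uv(c,L)):
            r+=list(proj(c,[x+ca*X[0]-sa*X[1],y+sa*X[0]+ca*X[1],X[2]])-q)
    return np.array(r)
for w in((0,),(1,),(0,1)):
    s=least_squares(res,[613,-91,.24],args=(w,),loss="soft_l1");x,y,a=s.x
    print(w,s.x.round(3),np.abs(s.fun).max().round(2),"knob",np.round([x-85*np.cos(a),y-85*np.sin(a)],1))
    print(s.fun.round(1))
plan([532,-111,330],14+45)
E
```

```text
(0,) [ 6.14252e+02 -9.13920e+01  2.48000e-01] 1.4 knob [ 531.8 -112.2]
[-0.7 -0.  -0.4 -0.5  0.2 -0.1 -0.2  0.2  0.2 -0.5  1.4  1. ]
(1,) [ 6.13151e+02 -8.76860e+01  2.52000e-01] 0.96 knob [ 530.8 -108.9]
[-1.   0.8  0.6  0.2  0.4 -0.4 -0.5  0.2 -0.2 -0.3  0.6 -0.7]
(0, 1) [ 6.1394e+02 -9.0156e+01  2.5000e-01] 1.28 knob [ 531.6 -111.2]
[-1.2  0.1 -1.  -0.4 -0.2 -0.1 -0.7  0.4 -0.3 -0.5  0.9  1.  -0.9  0.1
  0.5 -0.4  0.3 -1.1 -0.6 -0.6 -0.1 -0.9  0.6 -1.3]
t1.60 pos [ 208.2 -482.   226.7] jaw -66.6 q6 -0.15 w 92.1 => shift [-3.443 14.812 -7.07 ] turn 10.87
```

send_rows:
  series: "1 -1.5 1 -0.5 0.5; 1 -2.1 3 -1.4 1; 1 -2.1 5 -2.4 1.9; 1 -2.1 7 -3.3 1.9; 1 -2.1 9 -4.3 1.9; 1 -2.1 11 -5.2 1.9; 1 -2.1 13 -6.2 1.9; 1 -2.1 14.8 -7.05 1.9"

```text
time: 2.6
tool_pos: [517.9, -127.3, 289.9]
tcp_rot: [0.642, 1.57, -0.687]
contact_force: [0.8, -0.4, 0.2]
grip_width: 92.1
```

```bash
python3 - <<'E'
from h import *
o,R=tool();print(R.round(3));
plan([531.7,-111.5,218],-76)
E
```

```text
[[ 0.001  0.971  0.24 ]
 [-0.     0.24  -0.971]
 [-1.     0.     0.001]]
t2.60 pos [ 517.9 -127.3  289.9] jaw -76.1 q6 0.94 w 92.1 => shift [ 2.398  0.571 -0.404] turn -0.03
```

send_rows:
  series: "1 0 0 0 0; 1 0 0 0 0"

```text
time: 2.85
tool_pos: [516.5, -129.1, 289.5]
tcp_rot: [-1.347, 1.57, -2.675]
contact_force: [-0.1, 0.1, -0.5]
grip_width: 91.8
```

```bash
python3 - <<'E'
from h import *
plan([531.7,-111.5,218],-76)
c=snap("top","t1");crop(c,"t1c",proj(c,[532,-111,244]))
E
```

```text
t2.85 pos [ 516.5 -129.1  289.5] jaw -76.1 q6 0.94 w 91.8 => shift [ 2.383  0.634 -0.449] turn -0.02
```

send_rows:
  series: "1 0 0.63 -0.45 0; 1 0.6 0.63 -0.45 0; 1 1.5 0.63 -0.45 0; 1 2.2 0.63 -0.45 0; 1 2.38 0.63 -0.45 0; 1 2.38 0.63 -0.45 0"

```text
time: 3.65
tool_pos: [531.7, -112.4, 218.8]
tcp_rot: [0.603, 1.57, -0.728]
contact_force: [-0.1, 0.3, 1.2]
grip_width: 91.9
```

```bash
python3 - <<'E'
from h import *
plan([531.7,-111.5,218],-76)
c=snap("side","s2");crop(c,"s2c",proj(c,[532,-111,244]))
E
```

```text
t3.65 pos [ 531.7 -112.4  218.8] jaw -76.2 q6 0.98 w 91.9 => shift [ 0.026  0.008 -0.03 ] turn -0.05
```

View pics/s2c.png

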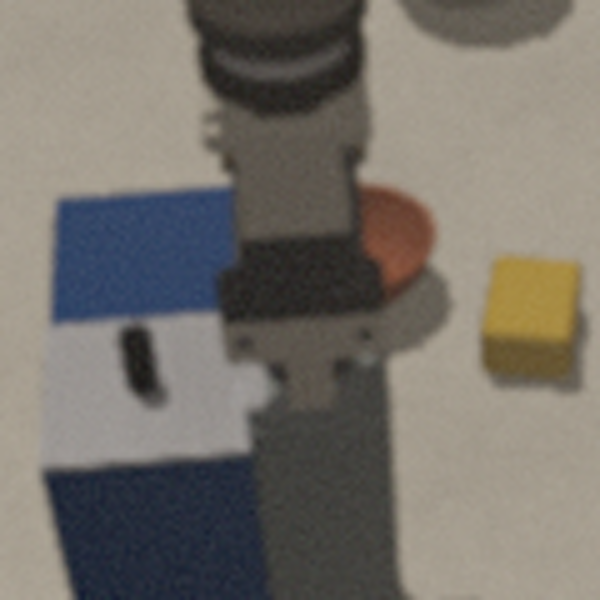

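send_rows:
  series: "-1 0 0 0 0; -1 0 0 0 0; -1 0 0 0 0; -1 0 0 0 0; -1 0 0 0 0; -1 0 0 0 0; -1 0 0 0 0"

```text
time: 4.58
tool_pos: [531.9, -111.4, 218.3]
tcp_rot: [-2.168, 1.571, 2.786]
contact_force: [0.2, 1.1, 0.0]
grip_width: 35.3
```

```bash
python3 - <<'E'
from h import *
plan([531.7,-111.5,218],-76);o=get_obs();print(o["contact_force"],o["moment"],o["tau"])
E
```

```text
t4.58 pos [ 531.9 -111.4  218.3] jaw -76.1 q6 0.98 w 35.3 => shift [ 0.01  -0.007  0.003] turn -0.03
[0.16192188 1.0953672  0.04175605] [ 0.0816866   0.00507645 -0.03052272] [-2.02663075e-01 -4.52104819e+01 -2.45524782e+01 -1.57847931e-02
 -9.72488802e-02  1.92093990e-03]
```

send_rows:
  series: "-1 0 0 0 1; -1 0 0 0 2; -1 0 0 0 3; -1 0 0 0 4; -1 0 0 0 4"

```text
time: 5.2
tool_pos: [531.8, -111.0, 218.2]
tcp_rot: [-2.298, 1.57, 2.309]
contact_force: [-1.0, 3.2, -0.5]
grip_width: 35.4
```

```bash
python3 - <<'E'
from h import *
plan([531.7,-111.5,218],-76);o=get_obs();print(o["contact_force"],o["moment"],o["tau"][5])
E
```

```text
t5.20 pos [ 531.8 -111.   218.2] jaw -96.0 q6 1.33 w 35.4 => shift [ 0.007 -0.     0.018] turn -4.01
[-0.98893977  3.17069562 -0.49232457] [0.41073728 0.06509556 0.36268747] 0.8219377510249615
```

send_rows:
  series: "-1 0 0 0 -1; -1 0 0 0 -2; -1 0 0 0 -3; -1 0 0 0 -4; -1 0 0 0 -6; -1 0 0 0 -8; -1 0 0 0 -9; -1 0 0 0 -9"

```text
time: 6.2
tool_pos: [531.8, -111.6, 218.2]
tcp_rot: [-2.298, 1.57, 3.093]
contact_force: [0.3, -1.2, -1.0]
grip_width: 35.1
```

```bash
python3 - <<'E'
from h import *
plan([531.7,-111.5,218],-76);o=get_obs();print(o["contact_force"],o["moment"],o["tau"][5])
E
```

```text
t6.20 pos [ 531.8 -111.6  218.2] jaw -51.1 q6 0.54 w 35.1 => shift [ 0.006 -0.001 -0.004] turn 4.98
[ 0.34601321 -1.22994823 -1.02131552] [0.22015404 0.18332385 0.08397719] -0.41264659725129604
```

send_rows:
  series: "-1 0 0 0 -1.5; -1 0 0 0 -3; -1 0 0 0 -4.5; -1 0 0 0 -6; -1 0 0 0 -7.5; -1 0 0 0 -9; -1 0 0 0 -9.5; -1 0 0 0 -9.5"

```text
time: 7.2
tool_pos: [532.3, -111.9, 218.2]
tcp_rot: [-0.888, 1.57, -0.953]
contact_force: [3.6, -1.9, -2.3]
grip_width: 35.3
```

```bash
python3 - <<'E'
from h import *
plan([531.7,-111.5,218],-76);o=get_obs();print(o["contact_force"],o["moment"],o["tau"][5])
E
```

```text
t7.20 pos [ 532.3 -111.9  218.2] jaw -3.7 q6 -0.28 w 35.3 => shift [ 0.007  0.013 -0.02 ] turn 14.46
[ 3.61899834 -1.93320147 -2.33741402] [-0.34466288 -0.20339638  0.09920383] -0.13964260462671518
```

send_rows:
  series: "0.3 0 0 0 0; 0.3 0 0 0 0; 0.3 0 0 0 0; 0.3 -0.6 0 0 0; 0.3 -1.6 0 0 0; 0.3 -2.4 0 0 0; 0.3 -2.4 0 0 0"

```text
time: 8.07
tool_pos: [532.6, -111.7, 292.0]
tcp_rot: [-0.296, 1.567, -0.36]
contact_force: [-0.3, -0.2, 0.3]
grip_width: 59.9
```

```bash
python3 - <<'E'
from h import *
a=np.radians(14.3)
plan([614,-90.5,290],14.3+90)
plan([614,-90.5,290],14.3+90-180)
c=snap("top","t3");crop(c,"t3c",proj(c,[532,-111,244]))
E
```

```text
t8.07 pos [ 532.6 -111.7  292. ] jaw -3.6 q6 -0.28 w 59.9 => shift [0.076 0.876 2.661] turn 14.41
t8.07 pos [ 532.6 -111.7  292. ] jaw -3.6 q6 -0.28 w 59.9 => shift [0.076 0.876 2.661] turn 14.41
```

View pics/t3c.png

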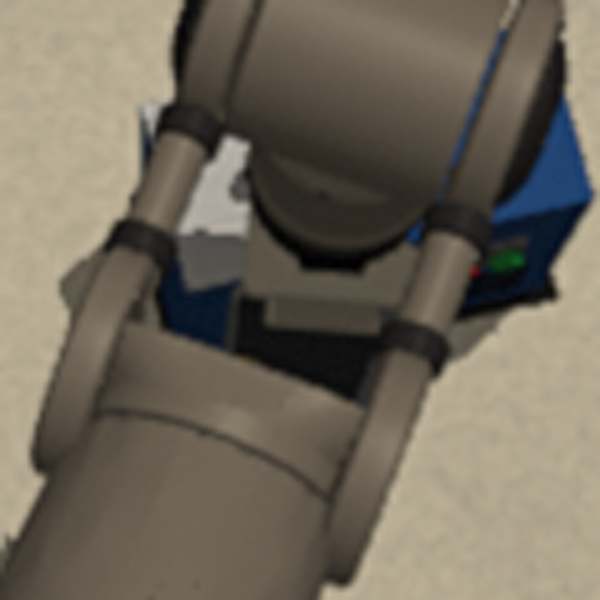

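send_rows:
  series: "0.3 0 0.2 0.6 2; 0.3 0 0.5 1.4 4; 0.3 0 0.87 2.2 6; 0.3 0 0.87 2.66 8; 0.3 0 0.87 2.66 10; 0.3 0 0.87 2.66 12; 0.3 0 0.87 2.66 14; 0.3 0 0.87 2.66 14.4"

```text
time: 9.12
tool_pos: [612.7, -90.3, 288.6]
tcp_rot: [-2.056, 1.568, 2.907]
contact_force: [-0.7, -1.0, 0.3]
grip_width: 59.5
```

```bash
python3 - <<'E'
from h import *
plan([614,-90.5,204],14.3+90)
c=snap("side","s4");crop(c,"s4c",proj(c,[614,-91,233]))
E
```

```text
t9.12 pos [612.7 -90.3 288.6] jaw -75.7 q6 1.05 w 59.5 => shift [2.82  0.046 0.02 ] turn 0.01
```

View pics/s4c.png

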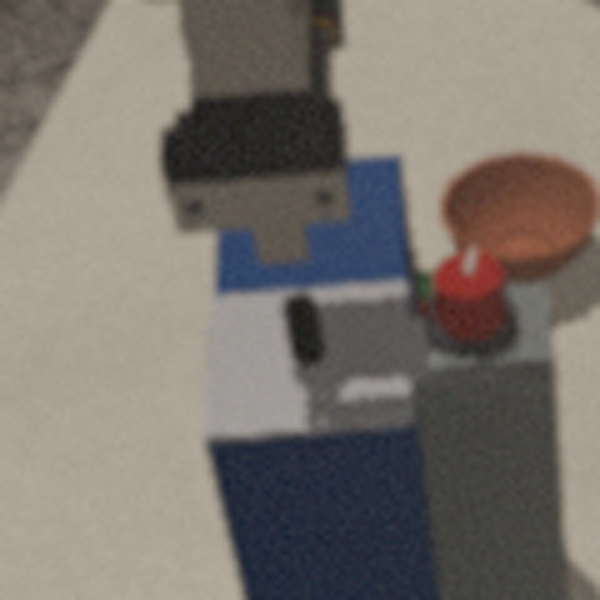

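send_rows:
  series: "0.3 0.9 0.04 0.02 0; 0.3 1.9 0.04 0.02 0; 0.3 2.6 0.04 0.02 0; 0.3 2.82 0.04 0.02 0; -1 2.82 0.04 0.02 0; -1 2.82 0.04 0.02 0; -1 2.82 0.04 0.02 0; -1 2.82 0.04 0.02 0"

```text
time: 10.18
tool_pos: [614.7, -90.8, 206.2]
tcp_rot: [1.008, 1.57, -0.311]
contact_force: [0.2, 0.5, 0.6]
grip_width: 24.7
```

send_rows:
  series: "-1 0 0 0 0; -1 0 0 0 0"

```text
time: 10.42
tool_pos: [614.6, -90.7, 206.0]
tcp_rot: [1.006, 1.57, -0.314]
contact_force: [0.5, -0.2, 2.8]
grip_width: 17.1
```

```bash
python3 - <<'E'
from h import *
o,R=tool();p=o["tool_pos"];a=np.radians(14.3)
plan(p+116*np.array([np.sin(a),-np.cos(a),0]))
print(o["contact_force"])
E
```

```text
t10.43 pos [614.6 -90.7 206. ] jaw -75.6 q6 1.05 w 17.1 => shift [ 1.000e-03 -4.000e-03  3.867e+00] turn 0.00
[ 0.48079033 -0.16570857  2.7575547 ]
```

send_rows:
  series: "-1 0 0 0.15 0; -1 0 0 0.4 0; -1 0 0 0.7 0; -1 0 0 0.7 0"

```text
time: 10.92
tool_pos: [620.2, -112.7, 206.0]
tcp_rot: [0.478, 1.569, -0.844]
contact_force: [1.0, -2.1, 4.1]
grip_width: 17.4
```

send_rows:
  series: "-1 0 0 0.5 0; -1 0 0 1.0 0; -1 0 0 1.5 0; -1 0 0 2.0 0; -1 0 0 2.5 0; -1 0 0 2.9 0; -1 0 0 3.1 0; -1 0 0 3.24 0"

```text
time: 11.92
tool_pos: [643.3, -202.7, 205.9]
tcp_rot: [-3.091, 1.564, 1.872]
contact_force: [-7.2, 20.4, 11.9]
grip_width: 17.2
```

send_rows:
  series: "-1 0 0 0 0; -1 0 0 0 0"

```text
time: 12.18
tool_pos: [643.3, -202.7, 206.0]
tcp_rot: [-3.023, 1.565, 1.941]
contact_force: [-5.1, 12.8, 8.6]
grip_width: 17.3
```

```bash
python3 - <<'E'
from h import *
o,R=tool();print(o["tool_pos"],o["contact_force"],o["grip_width"], np.linalg.norm(o["tool_pos"][:2]-[614.6,-90.7]))
c=snap("side","s5");crop(c,"s5c",proj(c,[614,-91,233]))
E
```

```text
[ 643.30346057 -202.66490274  205.96369739] [-5.11821223 12.79996756  8.60188669] 17.32516719579364 115.58558774826336
```

View pics/s5c.png

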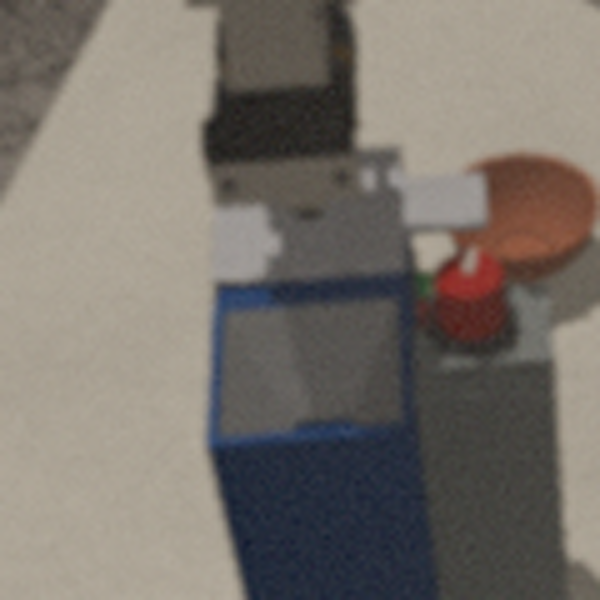

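send_rows:
  series: "0 0 0 0 0; 0 0 0 0 0; 0 0 0 0 0; 0 -0.6 0 0 0; 0 -1.6 0 0 0; 0 -2.6 0 0 0"

```text
time: 12.98
tool_pos: [643.7, -205.8, 284.1]
tcp_rot: [-1.679, 1.57, -3.0]
contact_force: [1.3, -0.2, 0.2]
grip_width: 46.0
```

```bash
cat >> h.py <<'E'
def pieces(tag):
    out={}
    for n in("top","side"):
        c=snap(n,tag+n);im=c["pixels"].astype(int)
        # board area only
        for a,ce,bb in blobs(im.min(2)>140,8):
            if a<90:
                # near-vertical centroid height guess
                p=atz(c,ce,15)
                if 300<p[0]<760 and 20<p[1]<480: print(n,a,ce.round(1),bb,p[:2].round(1))
        if n=="top": 
            cc=c
    return cc
E
python3 - <<'E'
from h import *
plan([507.7,203.2,60],None)
c=pieces("p1");crop(c,"p1c",proj(c,[500,270,10]),50,6)
E
```

```text
t12.97 pos [ 643.7 -205.8  284.1] jaw -75.7 q6 0.90 w 46.0 => shift [  7.471  -1.012 -14.332] turn 0.00
top 28 [157.3 188.5] [155 186   6   6] [579.7 338.7]
top 31 [159.6 218.5] [157 216   6   6] [489.4 326.1]
side 51 [246.5 318.4] [243 315   8   8] [507.7 202.4]
side 47 [277.4 327.3] [274 324   8   8] [431.1 213.8]
side 64 [201.2 371.2] [197 367   9   9] [579.5 336.7]
side 64 [243.1 371. ] [239 367   9   9] [489.  323.2]
```

View pics/p1c.png

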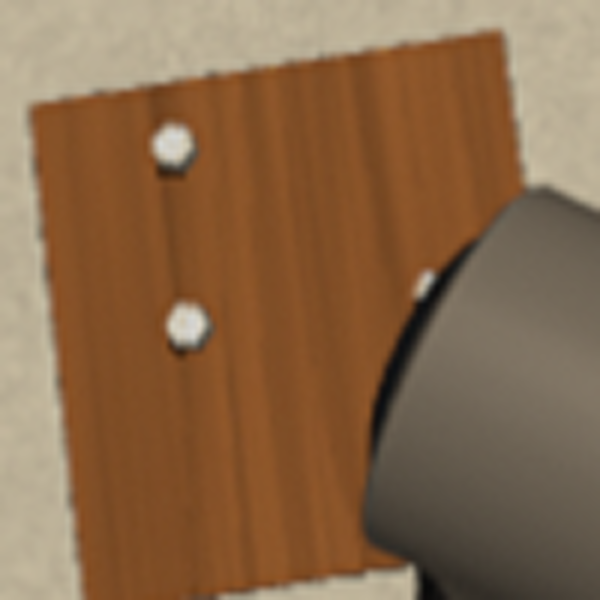

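send_rows:
  series: "0 0 -0.1 -1.5 0; 0 0 -0.2 -3.5 0; 0 0 -0.4 -5.5 0; 0 1 -0.55 -7.5 0; 0 2 -0.7 -9.5 0; 0 3.5 -0.85 -11.5 0; 0 5 -1 -13.4 0; 0 5.5 -1.02 -14.33 0"

```text
time: 14.08
tool_pos: [506.5, 203.5, 117.1]
tcp_rot: [-1.343, 1.569, -2.663]
contact_force: [0.9, 0.6, -0.7]
grip_width: 46.1
```

```bash
python3 - <<'E'
from h import *
plan([507.7,203.7,7.5],-75.7)
E
```

```text
t14.07 pos [506.5 203.5 117.1] jaw -75.7 q6 1.56 w 46.1 => shift [3.654e+00 4.400e-02 2.000e-03] turn 0.01
```

send_rows:
  series: "0 1 0.04 0 0; 0 2.2 0.04 0 0; 0 3.2 0.04 0 0; 0 3.63 0.04 0 0; -1 3.63 0.04 0 0; -1 3.63 0.04 0 0; -1 3.63 0.04 0 0; -1 3.63 0.04 0 0"

```text
time: 15.08
tool_pos: [509.7, 203.1, 11.5]
tcp_rot: [1.482, 1.569, 0.161]
contact_force: [0.8, -0.9, 4.6]
grip_width: 18.1
```

```bash
python3 - <<'E'
from h import *
plan([507.7,203.7,7.5],-75.7)
c=snap("side","s6");crop(c,"s6c",proj(c,[507,203,13]),40,8)
E
```

```text
t15.07 pos [509.7 203.1  11.5] jaw -75.6 q6 1.56 w 18.1 => shift [ 0.133 -0.061 -0.036] turn 0.01
```

View pics/s6c.png

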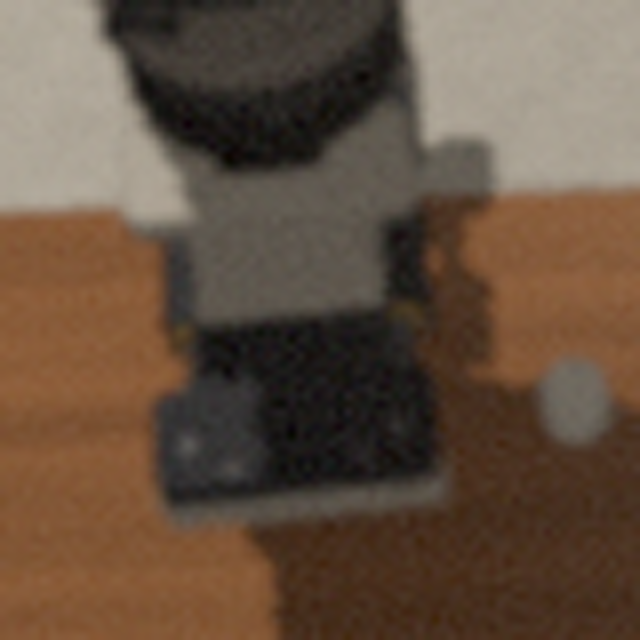

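send_rows:
  series: "-1 -0.4 0 0 0; -1 -1.2 0 0 0; -1 -1.2 0 0 0"

```text
time: 15.5
tool_pos: [510.3, 203.4, 48.4]
tcp_rot: [1.538, 1.567, 0.218]
contact_force: [0.2, -0.8, -0.5]
grip_width: 18.3
```

```bash
python3 - <<'E'
from h import *
plan([614.6,-90.7,225],-75.7)
c=snap("side","s7");crop(c,"s7c",proj(c,[507,203,30]),40,8)
E
```

```text
t15.50 pos [510.3 203.4  48.4] jaw -75.6 q6 1.56 w 18.3 => shift [-5.882  0.96  10.359] turn 0.01
```

View pics/s7c.png

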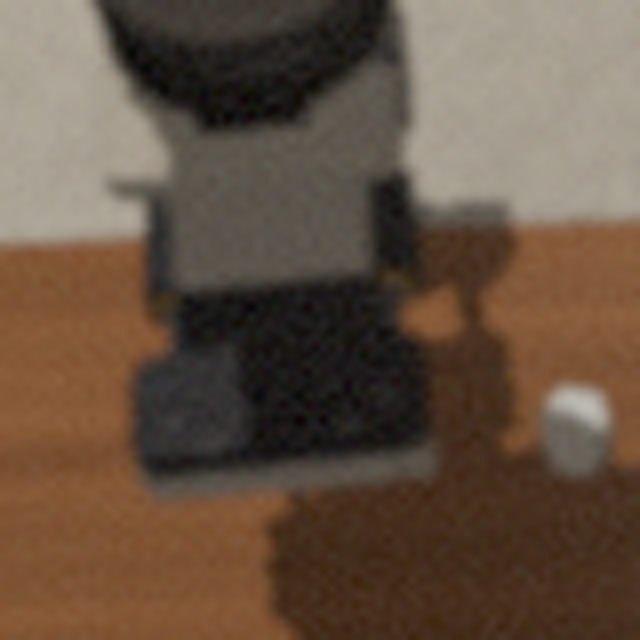

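send_rows:
  series: "-1 -1.5 0.1 1 0; -1 -3 0.25 2.6 0; -1 -4.5 0.4 4.2 0; -1 -5.9 0.55 6 0; -1 -5.9 0.7 7.8 0; -1 -5.9 0.9 9.5 0; -1 -5.9 0.96 10.36 0; -1 -5.9 0.96 10.36 0"

```text
time: 16.55
tool_pos: [613.8, -92.1, 222.0]
tcp_rot: [-2.139, 1.568, 2.821]
contact_force: [0.6, 1.0, -1.2]
grip_width: 18.3
```

```bash
python3 - <<'E'
from h import *
plan([614.6,-90.7,182],-75.7)
c=snap("side","s8");crop(c,"s8c",proj(c,[614,-90,210]),40,8)
E
```

```text
t16.55 pos [613.8 -92.1 222. ] jaw -75.8 q6 1.05 w 18.3 => shift [ 1.333  0.042 -0.037] turn -0.01
```

View pics/s8c.png

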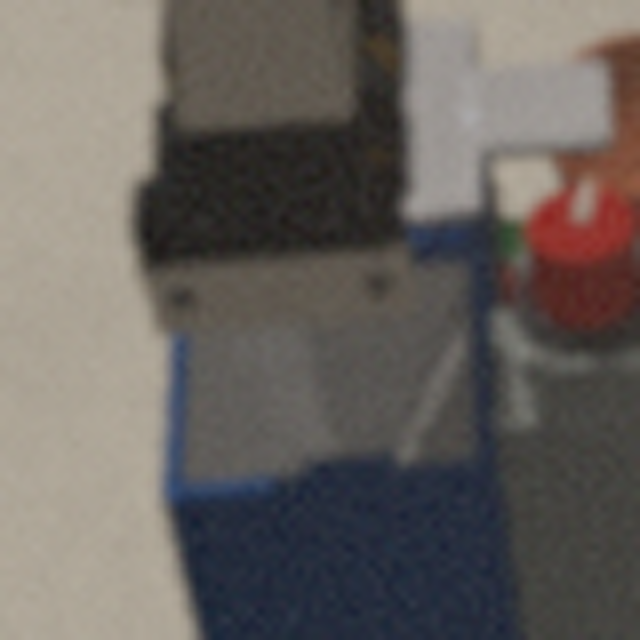

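send_rows:
  series: "-1 0.6 0.04 -0.03 0; -1 1.2 0.04 -0.03 0; -1 1.33 0.04 -0.03 0; -1 1.33 0.04 -0.03 0; -0.3 1.33 0.04 -0.03 0; -0.3 1.33 0.04 -0.03 0; -0.3 1.33 0.04 -0.03 0"

```text
time: 17.48
tool_pos: [615.1, -89.9, 183.9]
tcp_rot: [0.958, 1.57, -0.362]
contact_force: [-0.2, -0.3, 0.3]
grip_width: 32.1
```

send_rows:
  series: "-0.3 -0.7 0 0 0; -0.3 -1.5 0 0 0; -0.3 -1.5 0 -1.5 0; -0.3 -1.5 0 -3 0"

```text
time: 17.98
tool_pos: [592.5, -2.1, 228.9]
tcp_rot: [1.271, 1.57, -0.051]
contact_force: [0.7, 0.1, -0.2]
grip_width: 32.0
```

```bash
python3 - <<'E'
from h import *
plan([431.5,214.9,60],-75.7)
c=pieces("p2");crop(c,"p2c",proj(c,[600,-80,190]),40,8)
c=capture("side");crop(c,"p2s",proj(c,[614,-90,190]),40,8)
E
```

```text
t17.98 pos [592.5  -2.1 228.9] jaw -75.7 q6 1.19 w 32.0 => shift [ 5.625 -3.421 -8.336] turn -0.01
top 13 [246.1 144.3] [245 142   3   5] [721.1  80.2]
top 28 [157.3 188.5] [155 186   6   6] [579.7 338.7]
top 31 [159.6 218.5] [157 216   6   6] [489.4 326.1]
top 30 [196.1 239. ] [193 236   7   7] [431.3 215.8]
side 49 [277.4 327.4] [274 324   8   8] [431.  214.2]
side 65 [201.2 371.2] [197 367   9   9] [579.5 336.6]
side 66 [243.  371.1] [239 367   9   9] [489.1 323.3]
```

View pics/p2s.png

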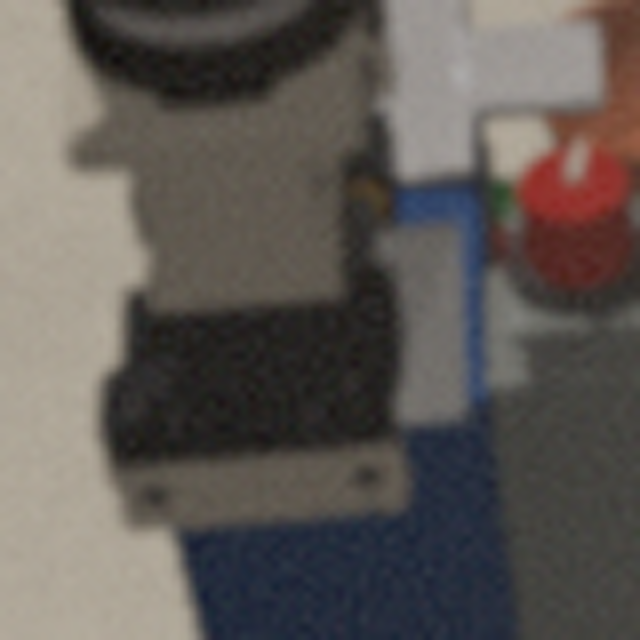

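View pics/p2top.png

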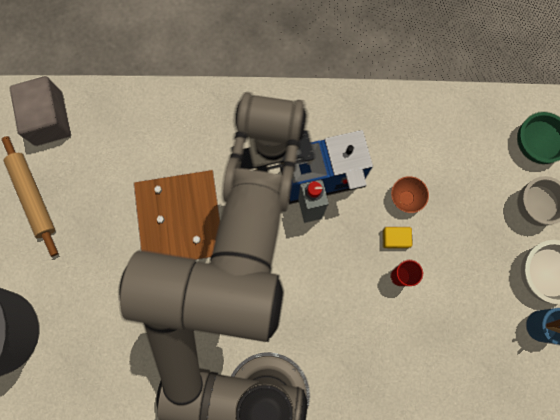

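send_rows:
  series: "0 0 -0.6 -1.8 0; 0 0.5 -1.4 -3.6 0; 0 1.5 -2.2 -5.4 0; 0 2.8 -2.9 -7 0; 0 4 -3.4 -8.32 0; 0 4.5 -3.42 -8.34 0; 0 5 -3.42 -8.34 0"

```text
time: 19.0
tool_pos: [431.6, 214.2, 77.9]
tcp_rot: [0.38, 1.57, -0.939]
contact_force: [0.3, 0.2, 0.1]
grip_width: 45.8
```

```bash
python3 - <<'E'
from h import *
plan([431.5,215.5,8],-75.7)
c=snap("side","s9");crop(c,"s9c",proj(c,[614,-90,190]),40,8)
c=snap("top","t9");crop(c,"t9c",proj(c,[614,-90,190]),40,8)
E
```

```text
t19.00 pos [431.6 214.2  77.9] jaw -75.6 q6 1.62 w 45.8 => shift [ 2.33   0.008 -0.045] turn 0.02
```

View pics/s9c.png

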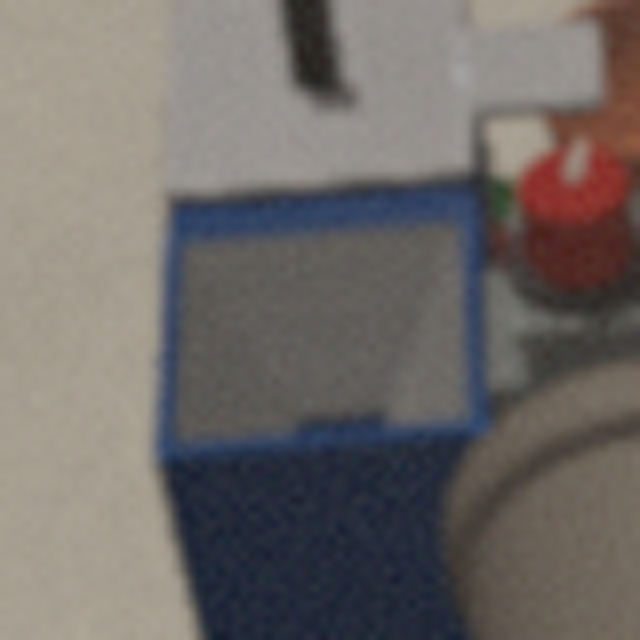

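View pics/t9c.png

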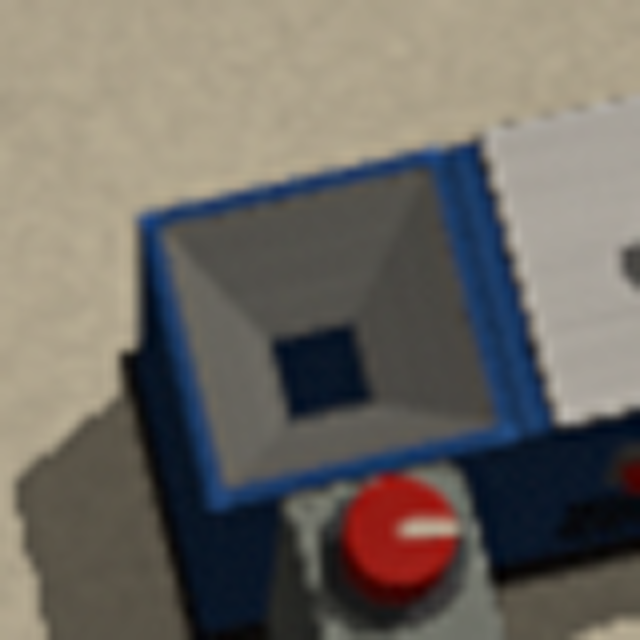

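send_rows:
  series: "0 0.9 0 -0.04 0; 0 1.8 0 -0.04 0; 0 2.3 0 -0.04 0; -1 2.33 0 -0.04 0; -1 2.33 0 -0.04 0; -1 2.33 0 -0.04 0; -1 2.33 0 -0.04 0; -1 2.33 0 -0.04 0"

```text
time: 20.1
tool_pos: [431.5, 215.7, 9.4]
tcp_rot: [1.539, 1.569, 0.219]
contact_force: [-0.3, 0.3, 6.5]
grip_width: 17.8
```

send_rows:
  series: "-1 -0.4 0 0 0; -1 -1.2 0 0 0; -1 -2 0 0.3 0"

```text
time: 20.48
tool_pos: [432.8, 207.0, 69.8]
tcp_rot: [-1.613, 1.571, -2.933]
contact_force: [-0.2, 0.3, 0.4]
grip_width: 18.7
```

```bash
python3 - <<'E'
from h import *
plan([614.6,-90.7,225],-75.7)
E
```

```text
t20.48 pos [432.8 207.   69.8] jaw -75.6 q6 1.61 w 18.7 => shift [-5.176  3.398 11.119] turn 0.02
```

send_rows:
  series: "-1 -1.3 0.8 1.4 0; -1 -2.8 1.4 3 0; -1 -4.2 2 4.6 0; -1 -5.2 2.6 6.4 0; -1 -5.2 3.2 8.2 0; -1 -5.2 3.4 9.9 0; -1 -5.2 3.4 11.12 0; -1 -5.2 3.4 11.12 0"

```text
time: 21.48
tool_pos: [614.6, -93.7, 224.5]
tcp_rot: [-1.311, 1.57, -2.635]
contact_force: [0.4, 0.5, -1.3]
grip_width: 18.0
```

```bash
python3 - <<'E'
from h import *
plan([614.6,-90.7,182],-75.7)
E
```

```text
t21.48 pos [614.6 -93.7 224.5] jaw -75.8 q6 1.05 w 18.0 => shift [ 1.418  0.027 -0.097] turn -0.03
```

send_rows:
  series: "-1 0.6 0 0 0; -1 1.2 0 0 0; -1 1.4 0 0 0; -1 1.4 0 0 0; -1 1.4 0 0 0"

```text
time: 22.1
tool_pos: [615.0, -90.8, 183.7]
tcp_rot: [1.065, 1.569, -0.255]
contact_force: [0.2, 0.1, 0.6]
grip_width: 17.9
```

send_rows:
  series: "-0.3 0 0 0 0; -0.3 0 0 0 0; -0.3 0 0 0 0; -0.3 -0.7 0 0 0; -0.3 -1.5 0 0 0; -0.3 -1.5 -0.3 -1.5 0; -0.3 -1.5 -0.7 -3 0"

```text
time: 22.98
tool_pos: [571.7, -8.6, 227.8]
tcp_rot: [1.372, 1.57, 0.05]
contact_force: [0.6, -0.1, -0.2]
grip_width: 32.2
```

```bash
python3 - <<'E'
from h import *
plan([489.3,325,80],-75.7)
c=pieces("p3")
E
```

```text
t22.98 pos [571.7  -8.6 227.8] jaw -75.7 q6 1.17 w 32.2 => shift [  4.924   0.08  -11.453] turn -0.00
top 12 [248.7 153.2] [247 151   4   5] [693.1  71.5]
top 27 [157.4 188.6] [155 186   6   6] [579.5 338.4]
top 31 [159.6 218.5] [157 216   6   6] [489.4 326.1]
top 27 [209.7 262.9] [207 258   6  13] [362.8 173.2]
top 85 [192.2 263.1] [179 260  22   9] [361.  223.6]
side 65 [201.2 371.2] [197 367   9   9] [579.5 336.6]
side 64 [243.1 371. ] [239 367   9   9] [489.  323.2]
```

send_rows:
  series: "0 0 0 -1.8 0; 0 0.5 0 -3.8 0; 0 1.5 0 -5.8 0; 0 2.8 0.05 -7.8 0; 0 4 0.08 -9.7 0; 0 4.5 0.08 -11.45 0; 0 5 0.08 -11.45 0; 0 5 0.08 -11.45 0"

```text
time: 24.08
tool_pos: [488.5, 323.8, 76.1]
tcp_rot: [-1.195, 1.568, -2.513]
contact_force: [0.0, -0.3, -0.6]
grip_width: 46.3
```

```bash
python3 - <<'E'
from h import *
plan([489.3,325,8],-75.7)
c=pieces("p4");crop(c,"t10c",proj(c,[614,-90,190]),40,8)
E
```

```text
t24.07 pos [488.5 323.8  76.1] jaw -75.6 q6 1.77 w 46.3 => shift [ 2.27   0.041 -0.035] turn 0.03
top 8 [119.4 130.6] [119 129   2   5] [758.8 467.6]
top 8 [249.  132.6] [248 130   3   6] [758.2  72.6]
top 8 [123.2 134.1] [121 132   4   5] [747.7 454.7]
top 11 [252.8 136. ] [251 134   4   4] [747.7  60.7]
top 20 [157.6 188.6] [156 186   5   6] [579.2 337.9]
top 14 [230.7 210. ] [229 208   5   5] [518.8 118.6]
top 11 [232.3 215.9] [231 214   4   5] [501.3 113.4]
top 11 [232.8 235.7] [231 234   4   4] [442.9 109.6]
top 14 [238.6 237.6] [236 236   6   4] [437.6  92.5]
top 10 [225.9 240.9] [224 240   5   3] [427.4 129.1]
top 8 [237.1 242.8] [236 241   3   4] [422.6  96.4]
top 13 [242.1 256.2] [241 253   3   7] [383.8  80.8]
top 13 [244.7 263.8] [244 261   3   7] [362.1  72.6]
top 14 [249.1 266.8] [247 264   5   6] [353.9  59.6]
side 66 [212.9 348.5] [210 340   8  14] [567.8 284.3]
side 65 [201.2 371.2] [197 367   9   9] [579.5 336.6]
```

View pics/t10c.png

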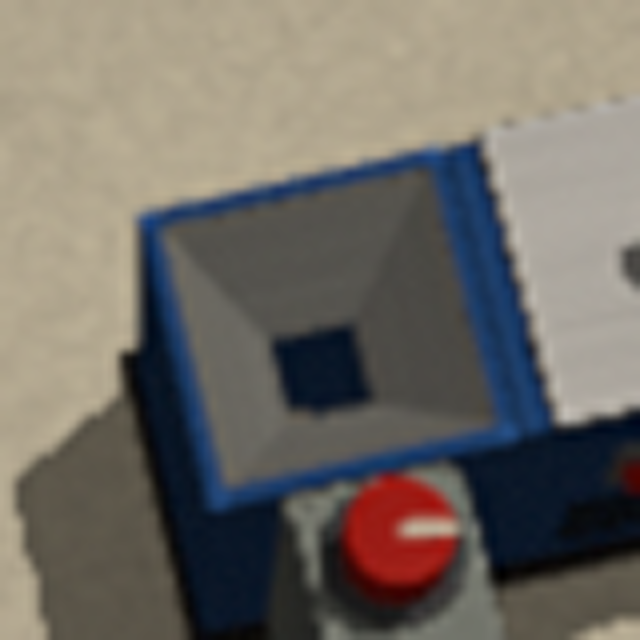

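send_rows:
  series: "0 0.9 0.04 -0.03 0; 0 1.8 0.04 -0.03 0; 0 2.23 0.04 -0.03 0; -1 2.26 0.04 -0.03 0; -1 2.26 0.04 -0.03 0; -1 2.26 0.04 -0.03 0; -1 2.26 0.04 -0.03 0; -1 2.26 0.04 -0.03 0"

```text
time: 25.18
tool_pos: [490.7, 325.7, 10.8]
tcp_rot: [1.618, 1.569, 0.298]
contact_force: [-0.1, -0.8, 6.2]
grip_width: 17.6
```

send_rows:
  series: "-1 -0.4 0 0 0; -1 -1.2 0 0 0; -1 -2 0 0.3 0"

```text
time: 25.55
tool_pos: [491.9, 317.1, 70.9]
tcp_rot: [-1.974, 1.571, 2.99]
contact_force: [1.1, -0.1, -0.2]
grip_width: 17.9
```

```bash
python3 - <<'E'
from h import *
plan([614.6,-90.7,225],-75.7)
E
```

```text
t25.55 pos [491.9 317.1  70.9] jaw -75.6 q6 1.76 w 17.9 => shift [-5.139  0.574 14.181] turn 0.02
```

send_rows:
  series: "-1 -0.5 0.1 1.6 0; -1 -1.3 0.2 3.5 0; -1 -2.3 0.3 5.4 0; -1 -3.5 0.4 7.3 0; -1 -4.7 0.5 9.2 0; -1 -5.2 0.57 11.1 0; -1 -5.2 0.57 13 0; -1 -5.2 0.57 14.18 0"

```text
time: 26.55
tool_pos: [614.6, -94.1, 226.8]
tcp_rot: [0.762, 1.569, -0.561]
contact_force: [-0.1, 0.4, 0.5]
grip_width: 17.9
```

send_rows:
  series: "-1 0 0 0 0; -1 0 0 0 0"

```text
time: 26.8
tool_pos: [614.0, -90.4, 226.0]
tcp_rot: [-2.752, 1.57, 2.211]
contact_force: [0.3, 0.1, 0.4]
grip_width: 17.6
```

```bash
python3 - <<'E'
from h import *
plan([614.6,-90.7,182],-75.7)
E
```

```text
t26.80 pos [614.  -90.4 226. ] jaw -75.6 q6 1.05 w 17.6 => shift [1.466 0.017 0.017] turn 0.01
```

send_rows:
  series: "-1 0.6 0.02 0.01 0; -1 1.2 0.02 0.01 0; -1 1.45 0.02 0.01 0; -1 1.45 0.02 0.01 0; -1 1.45 0.02 0.01 0"

```text
time: 27.42
tool_pos: [615.4, -90.9, 183.2]
tcp_rot: [1.033, 1.569, -0.287]
contact_force: [0.1, -1.3, 0.3]
grip_width: 17.9
```

send_rows:
  series: "-0.3 0 0 0 0; -0.3 0 0 0 0; -0.3 0 0 0 0; -0.3 -0.7 0 0 0; -0.3 -1.5 0 0 0; -0.3 -1.5 0 -1.5 0; -0.3 -1.5 0 -3 0"

```text
time: 28.3
tool_pos: [592.5, -3.6, 227.6]
tcp_rot: [1.276, 1.57, -0.046]
contact_force: [0.4, 0.6, 1.2]
grip_width: 31.9
```

```bash
python3 - <<'E'
from h import *
plan([579.5,337.8,80],-75.7)
c=pieces("p5")
E
```

```text
t28.30 pos [592.5  -3.6 227.6] jaw -75.7 q6 1.19 w 31.9 => shift [  4.919   2.382 -11.138] turn -0.01
top 14 [247.1 144.1] [246 142   3   5] [721.6  77.2]
top 28 [157.3 188.5] [155 186   6   6] [579.7 338.7]
side 65 [201.2 371.2] [197 367   9   9] [579.5 336.6]
```

send_rows:
  series: "0 0 0.3 -1.8 0; 0 0.5 0.7 -3.8 0; 0 1.5 1.2 -5.8 0; 0 2.8 1.7 -7.8 0; 0 4 2.1 -9.7 0; 0 4.5 2.38 -11.14 0; 0 5 2.38 -11.14 0; 0 5 2.38 -11.14 0"

```text
time: 29.4
tool_pos: [578.2, 336.5, 75.4]
tcp_rot: [-1.232, 1.567, -2.551]
contact_force: [0.4, -0.2, 0.7]
grip_width: 46.0
```

```bash
python3 - <<'E'
from h import *
plan([579.5,337.8,8],-75.7)
c=pieces("p6");crop(c,"t11c",proj(c,[614,-90,190]),40,8)
E
```

```text
t29.40 pos [578.2 336.5  75.4] jaw -75.6 q6 1.73 w 46.0 => shift [ 2.247  0.059 -0.033] turn 0.02
top 11 [166.8 168.7] [166 165   3   9] [640.8 314.3]
top 9 [224.9 236.8] [223 235   5   4] [439.4 132.5]
```

View pics/t11c.png

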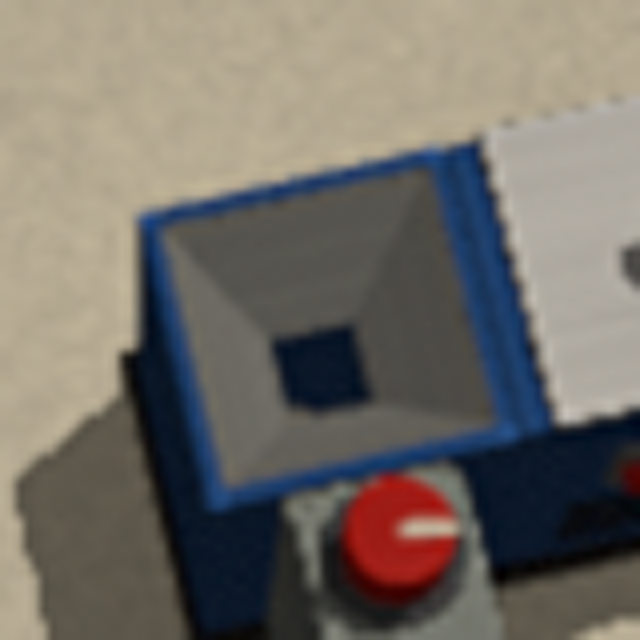

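View pics/p6side.png

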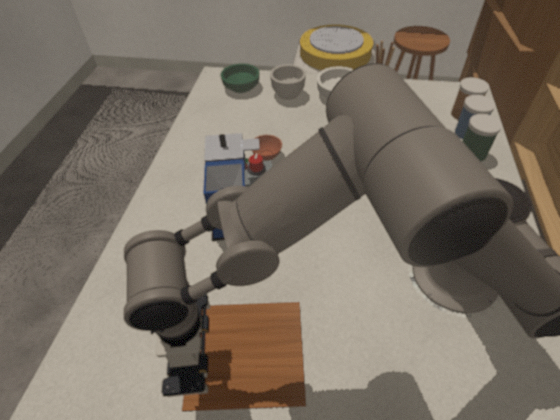

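Funnel is empty, the rest of the board is clear; last piece is under the gripper (~(185,385) in the side view).

send_rows:
  series: "0 0.9 0.04 -0.03 0; 0 1.8 0.04 -0.03 0; 0 2.2 0.04 -0.03 0; -1 2.24 0.04 -0.03 0; -1 2.24 0.04 -0.03 0; -1 2.24 0.04 -0.03 0; -1 2.24 0.04 -0.03 0; -1 2.24 0.04 -0.03 0"

```text
time: 30.5
tool_pos: [580.5, 338.7, 11.3]
tcp_rot: [1.596, 1.569, 0.276]
contact_force: [-0.3, -0.9, 4.7]
grip_width: 17.9
```

send_rows:
  series: "-1 -0.4 0 0 0; -1 -1.2 0 0 0; -1 -2 0 0.3 0"

```text
time: 30.88
tool_pos: [581.7, 330.3, 71.0]
tcp_rot: [-1.9, 1.57, 3.064]
contact_force: [0.2, -0.4, 0.1]
grip_width: 17.9
```

```bash
python3 - <<'E'
from h import *
plan([614.6,-90.7,225],-75.7)
E
```

```text
t30.88 pos [581.7 330.3  71. ] jaw -75.6 q6 1.72 w 17.9 => shift [-5.133 -2.436 13.863] turn 0.02
```

send_rows:
  series: "-1 -0.5 -0.3 1.6 0; -1 -1.3 -0.6 3.5 0; -1 -2.3 -0.9 5.4 0; -1 -3.5 -1.3 7.3 0; -1 -4.7 -1.6 9.2 0; -1 -5.2 -2 11.1 0; -1 -5.2 -2.3 13 0; -1 -5.2 -2.43 13.86 0"

```text
time: 31.88
tool_pos: [614.5, -94.3, 227.2]
tcp_rot: [0.682, 1.569, -0.641]
contact_force: [-1.1, 0.3, -0.9]
grip_width: 17.6
```

send_rows:
  series: "-1 0 0 0 0; -1 0 0 0 0"

```text
time: 32.12
tool_pos: [614.5, -90.2, 226.3]
tcp_rot: [-3.044, 1.57, 1.919]
contact_force: [-0.9, 0.2, 0.1]
grip_width: 17.6
```

```bash
python3 - <<'E'
from h import *
plan([614.6,-90.7,182],-75.7)
E
```

```text
t32.12 pos [614.5 -90.2 226.3] jaw -75.6 q6 1.05 w 17.6 => shift [1.476e+00 1.000e-03 1.700e-02] turn 0.02
```

send_rows:
  series: "-1 0.6 0 0 0; -1 1.2 0 0 0; -1 1.45 0 0 0; -1 1.45 0 0 0; -1 1.45 0 0 0"

```text
time: 32.75
tool_pos: [615.1, -90.7, 183.5]
tcp_rot: [1.041, 1.569, -0.278]
contact_force: [0.4, 0.6, -0.4]
grip_width: 17.5
```

send_rows:
  series: "-0.3 0 0 0 0; -0.3 0 0 0 0; -0.3 0 0 0 0; -0.3 -0.7 0 0 0; -0.3 -1.5 0 0 0; -0.3 -2.5 0 -1.5 0; -0.3 -2.5 0 -3.4 0; -0.3 -2.5 0 -5 0"

```text
time: 33.75
tool_pos: [577.0, 55.8, 258.3]
tcp_rot: [1.474, 1.57, 0.153]
contact_force: [0.6, 0.3, -0.7]
grip_width: 32.3
```

```bash
python3 - <<'E'
from h import *
c=pieces("p7");crop(c,"t12c",proj(c,[614,-90,190]),40,8)
c=capture("side");crop(c,"s12c",proj(c,[614,-90,190]),40,8)
plan([643.3,-202.7,290],-75.7)
print([(d["score"],d["point"]) for d in place_of(c,"piece1")])
E
```

```text
top 16 [218.7 146.8] [217 143   4   7] [712.  162.2]
top 33 [189.  266.2] [188 261   4  13] [352.1 232.2]
t33.90 pos [576.9  56.3 258.1] jaw -75.4 q6 1.28 w 32.2 => shift [-1.063 -0.03   8.912] turn 0.05
[(0.27, [445.2, -363.9, -2.6])]
```

View pics/t12c.png

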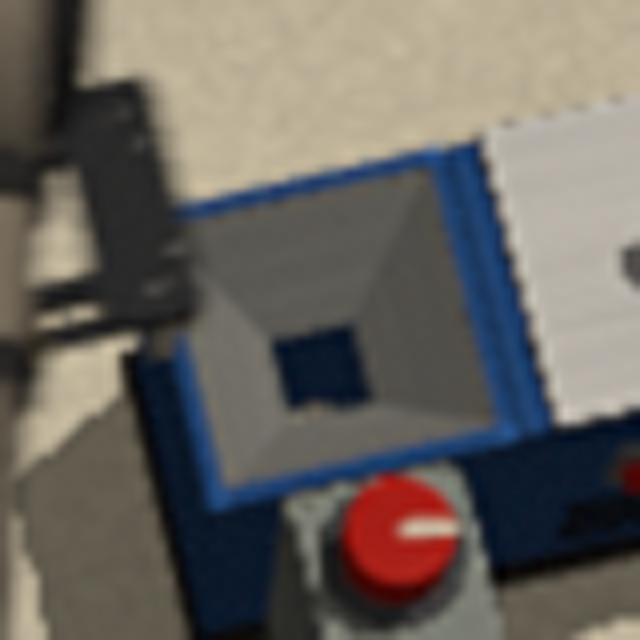

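View pics/p7side.png

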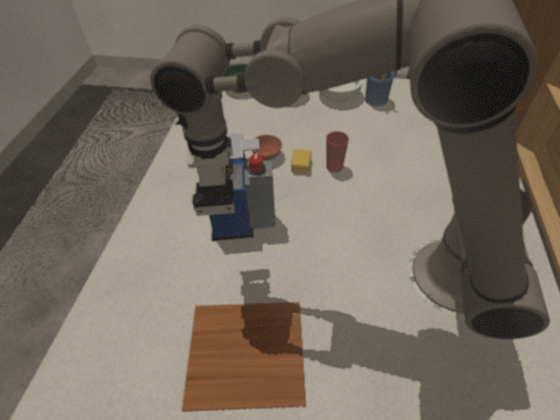

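send_rows:
  series: "0 -1.06 0 1 0; 0 -1.06 0 2.5 0; 0 -1.06 0 4 0; 0 -1.06 0 5.7 0; 0 -1.06 0 7.4 0; 0 -1.06 -0.03 8.91 0; 0 -1.06 -0.03 8.91 0; 0 -1.06 -0.03 8.91 0"

```text
time: 34.95
tool_pos: [642.5, -205.9, 289.0]
tcp_rot: [-2.402, 1.57, 2.559]
contact_force: [-0.6, -0.2, 0.0]
grip_width: 45.6
```

```bash
python3 - <<'E'
from h import *
plan([643.3,-202.7,204],-75.7)
c=snap("top","t13");crop(c,"t13c",proj(c,[614,-90,190]),40,8)
E
```

```text
t34.95 pos [ 642.5 -205.9  289. ] jaw -75.7 q6 0.90 w 45.6 => shift [ 2.832  0.053 -0.094] turn -0.01
```

View pics/t13c.png

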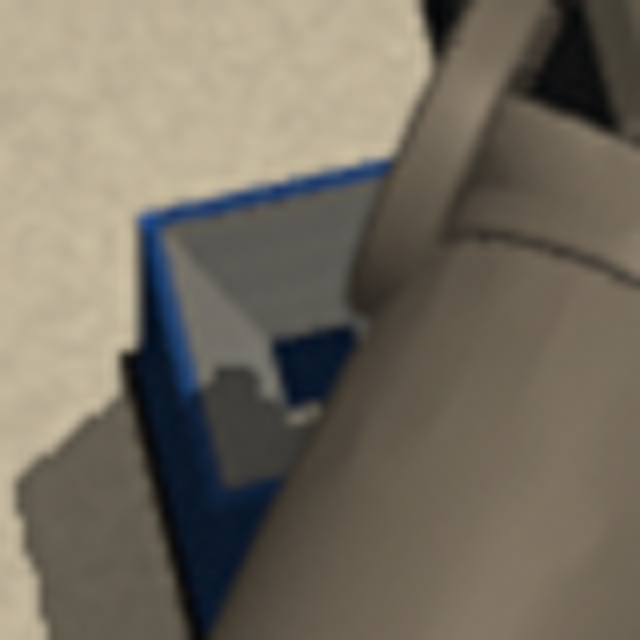

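```bash
python3 - <<'E'
from h import *
c=capture("top")
im=cv2.imread("pics/p7top.png")
p=proj(c,[614,-90,190]);u,v=int(p[0]),int(p[1])
k=16;h=20
p0=proj(c,[614.6,-90.7,135]);u,v=int(p0[0]),int(p0[1])
for nm,f in(("t0","pics/p4top.png"),("t9","pics/t9.png"),("p6","pics/p6top.png"),("p7","pics/p7top.png"),("t13","pics/t13.png")):
    im=cv2.imread(f);cr=im[v-h:v+h,u-h:u+h].astype(float)
    cr=np.clip(cr*1.8,0,255).astype(np.uint8)
    cr=cv2.resize(cr,None,fx=9,fy=9,interpolation=cv2.INTER_NEAREST)
    if nm=="t13":
        pass
    a=np.radians(14.35)
    for z,col in((135,(0,255,0)),(80,(0,0,255)),(10,(255,0,255))):
        q=[]
        for s in((1,1),(1,-1),(-1,-1),(-1,1)):
            X=[614.6+15*(s[0]*np.cos(a)-s[1]*np.sin(a)),-90.7+15*(s[0]*np.sin(a)+s[1]*np.cos(a)),z]
            q.append((proj(c,X)-[u-h,v-h]+.5)*9)
        if nm in("p6",):cv2.polylines(cr,[np.array(q).astype(int)],True,col,1)
    if nm=="t0":out=[cr]
    else:out.append(cr)
cv2.imwrite("pics/well.png",np.vstack([np.hstack(out[1:3]),np.hstack(out[3:5])])[:600] if False else cv2.resize(np.vstack([np.hstack(out[1:3]),np.hstack(out[3:5])]),(600,600)))
E
```

```text
(no output)
```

View pics/well.png

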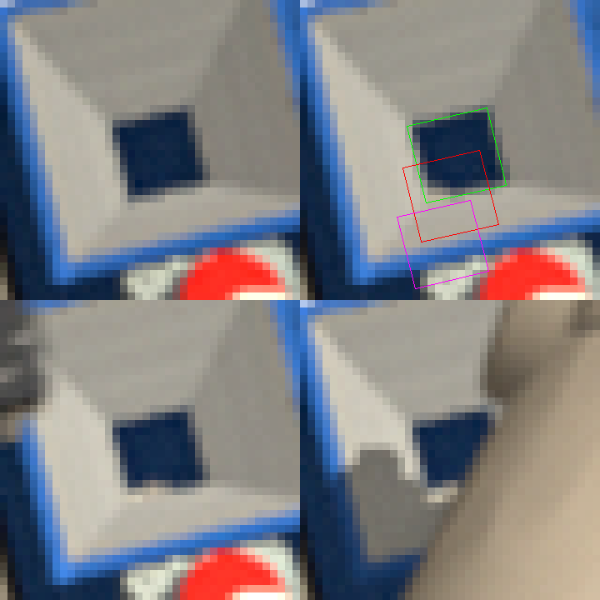

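send_rows:
  series: "0 0.9 0.04 -0.03 0; 0 1.9 0.04 -0.03 0; 0 2.6 0.04 -0.03 0; 0 2.82 0.04 -0.03 0; -1 2.82 0.04 -0.03 0; -1 2.82 0.04 -0.03 0; -1 2.82 0.04 -0.03 0; -1 2.82 0.04 -0.03 0"

```text
time: 36.05
tool_pos: [643.8, -202.5, 205.9]
tcp_rot: [2.667, 1.569, 1.348]
contact_force: [-1.2, 5.6, 3.7]
grip_width: 17.5
```

send_rows:
  series: "-1 0 0 0 0; -1 0 0 0 0"

```text
time: 36.3
tool_pos: [643.8, -202.4, 205.8]
tcp_rot: [2.656, 1.569, 1.336]
contact_force: [-1.8, 4.1, 3.7]
grip_width: 17.1
```

```bash
python3 - <<'E'
from h import *
plan([614.6,-90.7,206],-75.7);print(get_obs()["contact_force"])
E
```

```text
t36.30 pos [ 643.8 -202.4  205.8] jaw -75.6 q6 0.90 w 17.1 => shift [ 1.000e-03 -1.700e-02 -3.849e+00] turn 0.02
[-1.78510724  4.0583923   3.69789393]
```

send_rows:
  series: "-1 0 0 -0.3 0; -1 0 0 -0.8 0; -1 0 0 -1.3 0; -1 0 0 -1.8 0; -1 0 0 -2.3 0; -1 0 0 -2.8 0; -1 0 0 -3.3 0; -1 0 0 -3.7 0"

```text
time: 37.3
tool_pos: [616.3, -95.1, 205.8]
tcp_rot: [0.904, 1.569, -0.415]
contact_force: [0.5, -1.4, 5.3]
grip_width: 17.3
```

send_rows:
  series: "-1 0 0 -0.1 0; -1 0 0 -0.2 0; -1 0 0 -0.27 0; -1 0 0 -0.27 0"

```text
time: 37.8
tool_pos: [615.0, -90.0, 205.8]
tcp_rot: [0.405, 1.565, -0.915]
contact_force: [3.7, -8.3, 3.9]
grip_width: 17.0
```

```bash
python3 - <<'E'
from h import *
plan([614.6,-90.7,206],-75.7);print(get_obs()["contact_force"])
E
```

```text
t37.80 pos [615.  -90.  205.8] jaw -75.7 q6 1.05 w 17.0 => shift [-0.006 -0.018  0.021] turn 0.01
[ 3.66188452 -8.28270433  3.89801481]
```

send_rows:
  series: "0 0 0 0 0; 0 0 0 0 0; 0 0 0 0 0; 0 -0.6 0 0 0; 0 -1.6 0 0 0; 0 -2.8 0 0 0"

```text
time: 38.55
tool_pos: [613.8, -87.9, 288.9]
tcp_rot: [-2.121, 1.568, 2.843]
contact_force: [-0.4, -0.2, 0.2]
grip_width: 46.2
```

```bash
python3 - <<'E'
from h import *
plan([531.9,-111.5,290],-3.7)
E
```

```text
t38.55 pos [613.8 -87.9 288.9] jaw -75.6 q6 1.05 w 46.2 => shift [-0.032 -2.839  0.084] turn -14.38
```

send_rows:
  series: "0.3 0 -0.8 0 -2; 0.3 0 -1.6 0.05 -4; 0.3 0 -2.4 0.08 -6; 0.3 0 -2.84 0.08 -8; 0.3 0 -2.84 0.08 -10; 0.3 0 -2.84 0.08 -12; 0.3 0 -2.84 0.08 -14; 0.3 0 -2.84 0.08 -14.4"

```text
time: 39.55
tool_pos: [532.2, -111.6, 288.7]
tcp_rot: [2.792, 1.57, 2.729]
contact_force: [-0.2, -0.0, 1.3]
grip_width: 59.9
```

send_rows:
  series: "0.3 0 0 0 0"

```text
time: 39.67
tool_pos: [532.3, -111.7, 288.7]
tcp_rot: [2.961, 1.571, 2.895]
contact_force: [-0.6, 0.3, -0.4]
grip_width: 59.7
```

```bash
python3 - <<'E'
from h import *
plan([531.9,-111.5,218],-3.7)
c=snap("side","s14");crop(c,"s14c",proj(c,[600,-91,220]))
E
```

```text
t39.67 pos [ 532.3 -111.7  288.7] jaw -3.8 q6 -0.28 w 59.7 => shift [ 2.358  0.004 -0.012] turn -0.01
```

View pics/s14c.png

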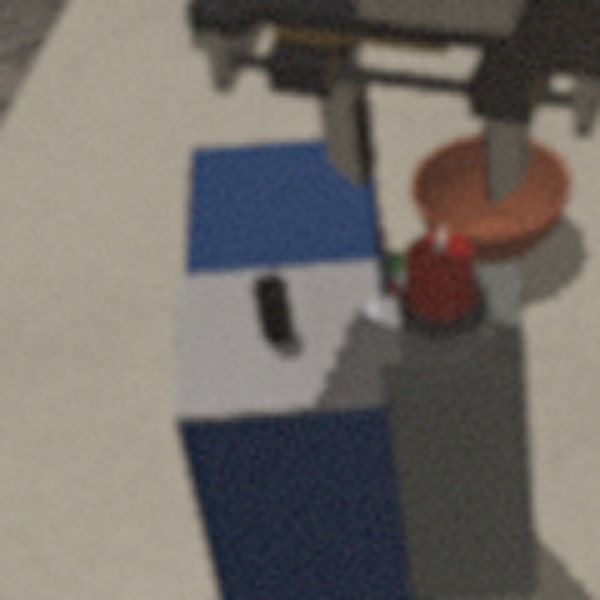

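Lid shut over the funnel (handle at ~(275,310) in the crop), jaws above the knob (440,270). Descend and grip.

send_rows:
  series: "0.3 0.7 0 0 0; 0.3 1.5 0 0 0; 0.3 2.2 0 0 0; 0.3 2.36 0 0 0; -1 2.36 0 0 0; -1 2.36 0 0 0; -1 2.36 0 0 0; -1 2.36 0 0 0"

```text
time: 40.72
tool_pos: [532.5, -112.0, 218.8]
tcp_rot: [-0.43, 1.57, -0.494]
contact_force: [-1.4, -0.1, 4.5]
grip_width: 35.3
```

send_rows:
  series: "-1 0 0 0 0; -1 0 0 0 1.5; -1 0 0 0 3; -1 0 0 0 4.5; -1 0 0 0 6; -1 0 0 0 7.5; -1 0 0 0 9; -1 0 0 0 9"

```text
time: 41.72
tool_pos: [532.0, -111.7, 218.8]
tcp_rot: [-0.766, 1.571, -1.617]
contact_force: [-3.7, 1.0, 6.7]
grip_width: 35.7
```

```bash
python3 - <<'E'
from h import *
plan([531.9,-111.5,218],-76);o=get_obs();print(o["contact_force"],o["moment"],o["tau"][5])
E
```

```text
t41.73 pos [ 532.  -111.7  218.8] jaw -48.7 q6 0.50 w 35.7 => shift [ 0.028  0.003 -0.009] turn 5.46
[-3.67709453  0.9681561   6.69553374] [ 0.13428833  0.60273876 -0.10254513] 0.462469132617116
```

send_rows:
  series: "-1 0 0 0 1.5; -1 0 0 0 3; -1 0 0 0 4.5; -1 0 0 0 6; -1 0 0 0 6; -1 0 0 0 6"

```text
time: 42.48
tool_pos: [531.8, -111.4, 218.8]
tcp_rot: [-2.534, 1.57, 2.376]
contact_force: [-4.2, 3.1, 7.7]
grip_width: 35.4
```

```bash
python3 - <<'E'
from h import *
plan([531.9,-111.5,218],-76);o=get_obs();print(o["contact_force"],o["moment"],o["tau"][5])
E
```

```text
t42.48 pos [ 531.8 -111.4  218.8] jaw -78.6 q6 1.02 w 35.4 => shift [0.028 0.001 0.003] turn -0.53
[-4.1804017   3.11740027  7.67614787] [ 0.3272827   0.78746782 -0.14825551] -0.08350579999387264
```

send_rows:
  series: "-1 0 0 0 1; -1 0 0 0 2; -1 0 0 0 3; -1 0 0 0 3; -1 0 0 0 3"

```text
time: 43.1
tool_pos: [531.8, -111.2, 218.8]
tcp_rot: [-2.304, 1.57, 2.345]
contact_force: [-4.2, 3.0, 7.3]
grip_width: 35.5
```

```bash
python3 - <<'E'
from h import *
plan([531.9,-111.5,218],-76);o=get_obs();print(o["contact_force"],o["moment"],o["tau"][5])
E
```

```text
t43.10 pos [ 531.8 -111.2  218.8] jaw -93.6 q6 1.29 w 35.5 => shift [0.027 0.003 0.01 ] turn -3.52
[-4.18887273  3.00175424  7.33981747] [0.30189983 0.77283276 0.08839862] 0.08234715554863214
```

send_rows:
  series: "-1 0 0 0 0.5; -1 0 0 0 1; -1 0 0 0 1.5; -1 0 0 0 1.5"

```text
time: 43.6
tool_pos: [532.3, -111.0, 218.6]
tcp_rot: [2.892, 1.57, 1.128]
contact_force: [-1.3, 4.2, 4.8]
grip_width: 35.4
```

```bash
python3 - <<'E'
from h import *
plan([531.9,-111.5,218],-76);o=get_obs();print(o["contact_force"],o["moment"],o["tau"][5])
E
```

```text
t43.60 pos [ 532.3 -111.   218.6] jaw -101.1 q6 1.42 w 35.4 => shift [ 0.019 -0.011  0.018] turn -5.01
[-1.34584596  4.15623697  4.76410074] [0.57128104 0.36685813 0.34924538] 0.5361936427652836
```

send_rows:
  series: "0.3 0 0 0 0; 0.3 0 0 0 0; 0.3 0 0 0 0; 0.3 -0.6 0 0 0; 0.3 -1.6 0 0 0; 0.3 -3 0 0 0"

```text
time: 44.35
tool_pos: [531.8, -111.9, 307.9]
tcp_rot: [-1.66, 1.568, 2.858]
contact_force: [-0.0, -0.7, 0.9]
grip_width: 59.9
```

send_rows:
  series: "0.3 -0.5 0 -1.5 0; 0.3 -0.5 0 -3 0; 0.3 -0.5 0 -5 0; 0.3 -0.5 0 -7 0; 0.3 -0.5 0 -8.5 0; 0.3 -0.5 0 -8.5 0"

```text
time: 45.1
tool_pos: [581.6, 141.3, 322.2]
tcp_rot: [-1.799, 1.57, 2.723]
contact_force: [-1.4, -0.4, -1.0]
grip_width: 59.8
```

```bash
python3 - <<'E'
from h import *
o=get_obs();print(o["tool_pos"],o["contact_force"])
c=snap("top","t15");crop(c,"t15c",proj(c,[570,-100,230]),40,8)
c=snap("side","s15");crop(c,"s15c",proj(c,[570,-100,230]),40,8)
E
```

```text
[581.57820211 141.2825239  322.23849897] [-1.42187755 -0.40053091 -0.95027969]
```

View pics/t15c.png

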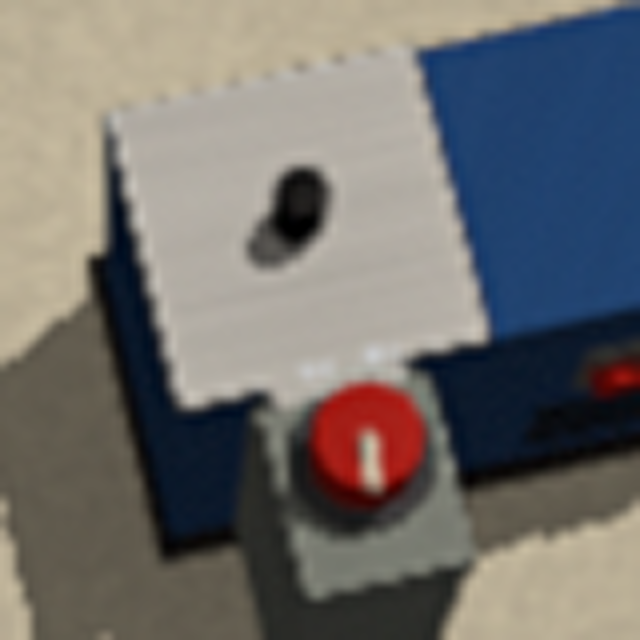

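View pics/s15.png

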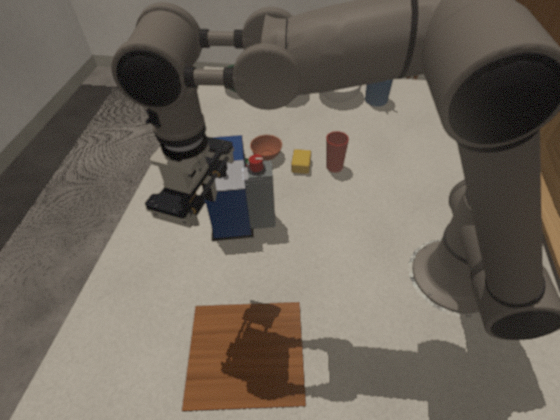

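```bash
python3 - <<'E'
from h import *
c=capture("top")
for f in("pics/top0.png","pics/t9.png","pics/t15.png"):
    im=cv2.imread(f)[:,:,::-1].astype(int)
    k=proj(c,[532,-111.5,244]);u,v=k
    yy,xx=np.mgrid[:420,:560];d=np.hypot(xx-u,yy-v)<8.5
    w=np.clip(im[...,1:].min(2)-70,0,None)*d
    X=np.array([atz(c,(x,y),244)[:2] for x,y in zip(xx[w>0],yy[w>0])]);W=w[w>0]
    near=np.hypot(*(X-[532,-111.5]).T)<15
    X,W=X[near],W[near]
    m=(X*W[:,None]).sum(0)/W.sum();Y=X-m;C=(Y*W[:,None]).T@Y
    e=np.linalg.eigh(C)[1][:,1]
    dv=m-np.array([532,-111.5])
    if e@dv<0:e=-e
    f2=lambda e:((np.degrees(np.arctan2(e[1],e[0]))-180-14.35)+180)%360-180
    print(f,len(W),m.round(1),"pca deg",f2(e).round(1),"centroid deg",f2(dv).round(1))
E
```

```text
pics/top0.png 17 [ 525.2 -114.5] pca deg 0.3 centroid deg 9.7
pics/t9.png 12 [ 533.3 -120. ] pca deg 77.9 centroid deg 84.4
pics/t15.png 17 [ 524.9 -112.9] pca deg -9.6 centroid deg -3.2
```

```bash
python3 - <<'E'
from h import *
a=cv2.imread("pics/side0.png").astype(int);b=cv2.imread("pics/s15.png").astype(int)
print("bystander diff",np.abs(a-b)[130:172,252:350].mean())
c=capture("side")
for t in("lid_handle","tumbler","bowl","sponge","piece1"): print(t,[(round(d["score"],2),np.round(d["point"])) for d in place_of(c,t)])
print(close_job(),get_obs()["time"])
E
```

```text
bystander diff 3.814706835114998
lid_handle [(0.6, array([616., -89., 234.]))]
tumbler []
bowl [(0.72, array([ 570., -397.,    3.]))]
sponge [(0.68, array([ 446., -362.,   -2.]))]
piece1 [(0.55, array([493., 274.,  -3.]))]
the job is handed in; nothing more can be done
the job is handed in; nothing more can be done
```

The mill is loaded and closed, and I handed the job in at about 45 s.

**What I did**
- The knob stopped dead clockwise, so I unscrewed it anticlockwise to about 1.36 rad (about 78° by the stripe).
- I slid the lid about 116 mm to its stop.
- Four pieces were on the board; I dropped each one through the funnel.
- I slid the lid back until it met its shut stop at about 9 N.
- I turned the knob clockwise until the resisting torque reached about 0.35 N m, the same as at the first dead stop. The jaws then slipped slightly on the knob.

**Last checks**
- **Lid and knob:** The handle read back at its shut position, (616, -89) against a starting (614, -91). The knob stripe measured -3° to -10° by two methods that differ by about 6°; both are within the tight range of 0.3 rad (17°).
- **Pieces:** The board looked empty and nothing was left in the funnel. Of the four pieces in the well I could see only a sliver of the top one.
- **Bystanders:** The tumbler, bowl and sponge looked unmoved in the pictures, and the bowl and sponge read within about 4 mm of their starting places.

**Checks that failed or disagreed**
- In the last picture the network did not find the tumbler. I could see it at its starting pixel position.
- The network also reported a piece (score 0.55) at the centre of the board, slightly below the table surface. I took that as a false detection, because the picture shows the board bare.

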